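# Make up two canteen takeaway orders

### The job

Make up the two takeaway orders: on the orange tray put the red-lidded meal box, the white-lidded soup tub on top of it and the yellow-lidded sauce pot on top of the tub; on the green tray put the blue-lidded meal box with the black-lidded soup tub on top. Each box lies flat in the middle of its tray, lengthways along it, and everything above is centred on what it stands on, upright and let go. Leave the salt shaker and the toothpick cup standing where they are.

Things in the scene. Friction and masses are not known exactly. Their poses are not given: they have to be found in the camera images.
- red_box: red-lidded meal box, black below, red flat lid: a closed block 122 mm long (its x) by 64 mm wide (its y) by 42 mm tall, about 0.25 kg, straight sides. Origin: centre of its underside; z up. Loose, lies flat on the counter.
- blue_box: blue-lidded meal box, black below, blue flat lid: a closed block 122 mm long (its x) by 64 mm wide (its y) by 42 mm tall, about 0.25 kg, straight sides. Origin: centre of its underside; z up. Loose, lies flat on the counter.
- white_tub: round soup tub, brown card side, white flat lid: take it as a closed cylinder 60 mm in diameter and 55 mm tall, about 0.2 kg (the card tapers slightly below the lid). Origin: centre of its underside; z up. Loose, stands upright on the counter.
- black_tub: round soup tub, brown card side, black flat lid: take it as a closed cylinder 60 mm in diameter and 55 mm tall, about 0.2 kg (the card tapers slightly below the lid). Origin: centre of its underside; z up. Loose, stands upright on the counter.
- sauce_pot: small round sauce pot, amber side, yellow flat lid: take it as a closed cylinder 42 mm in diameter and 36 mm tall, about 0.06 kg. Origin: centre of its underside; z up. Loose, stands upright on the counter.
- orange_tray: orange collection tray fixed to the counter, 220 mm long (its x) by 160 mm wide (its y). Origin: centre of its underside at counter level (z = 0); its flat floor lies 5 mm above the origin and its 5 mm thick rim stands 14 mm above the origin. Empty at the start.
- green_tray: green collection tray fixed to the counter, 220 mm long (its x) by 160 mm wide (its y). Origin: centre of its underside at counter level (z = 0); its flat floor lies 5 mm above the origin and its 5 mm thick rim stands 14 mm above the origin. Empty at the start.
- salt_shaker: glass salt shaker with a steel cap, 36 mm in diameter, 68 mm tall, loose; to be left alone. Origin: centre of its underside; z up.
- toothpick_cup: dark blue ceramic toothpick cup with pale toothpicks standing in it, 40 mm in diameter, 66 mm tall with its toothpicks (cup 50 mm), loose; to be left alone. Origin: centre of its underside; z up.

How it is judged:
By the outcome, as a careful person would: the job done as asked, in the order asked, and still so for the second after the job is handed in, with the robot touching nothing.
It also fails if it takes over 144 s, if anything falls off the work surface, if the arm or the gripper's body presses on something with over 40 N, if the wrist force passes 120 N, or if a joint passes its speed limit or range.

### The arm

A 6-joint arm with a two-finger parallel gripper is mounted at the origin on the work surface. World frame = base frame: x ahead of the robot, y to its left, z up, the work surface at z = 0. Lengths are in m, angles in rad, forces in N, time in s.
With the tool pointing down it reaches from about 0.25 to 0.85 m from the base axis. Payload 12.5 kg.
Tool frame: the origin (TCP) lies midway between the tips of the shut fingers; the grasp point (between the pads) lies 19 mm behind it; y points along the fingers, x is the direction in which the jaws open and shut, and the axes are right-handed (so a half turn about y gives the same grasp; the last joint's range is limited). The gripper opens to 93 mm and grips with 3 to 60 N. Pads are 15 mm wide; open, the fingers measure 128 mm over their backs; the gripper's body (75 mm by 188 mm) begins 65 mm behind the grasp point.
Start: joints at [1.178, 0.351, 1.652, -0, 1.139, -0.085], TCP at [0.167, 0.524, 0.198] pointing down, gripper open.
Joint ranges: [-2.75, 2.75], [-0.79, 2.1], [0.01, 2.65], [-1.57, 4.71], [0.07, 3.14], [-2.87, 2.87]. Speed limits (rad/s): [2.22, 2.22, 2.79, 3.14, 3.14, 3.14].

### API

Orientations are given as a unit quaternion [w, x, y, z].
In Python, from cell import sense, capture, get_calibration, close_job gives the robot as it stands.
- The arm moves only by the tool jog_arm, never from a script. Its argument "motion" is a list that holds one entry, the list of rows, each a list of 6 numbers: the shift along the tool's x, y, z in m, then the turn, a rotation vector about the tool's x, y, z in rad. In form: [[[x, y, z, rx, ry, rz], ...]]. A call has 1 to 5 rows; each row is the pose to reach, as a shift and turn from the pose commanded when the call began, along the tool's axes at that moment; what a row does not reach only later rows make up. A row lasts 1/12 s, in which the tool goes at most 41.7 mm and 7.16 degrees, less where a joint would pass 70% of its speed; a pose out of reach is approached as far as the arm can. A call with a gripper value outside its range is refused whole. "grip" is the opening in per cent of the stroke, from 0 (shut) to 100 (fully open), set as the call begins (left out, the last holds). The fingers move at their own pace and stop on an object; "force" is the grip in N (left out, the last holds). Time passes only in rows, so rows that repeat a pose let the fingers close. It gives the time, the measured TCP pose, the force and the opening at its end, in the units of the state.
- sense(): the state, without advancing time (a new reading comes with each control period).
- capture(name): name is "scene" or "side" or "wrist"; returns the picture (400x640x3 uint8, red, green, blue); there is no depth.
- get_calibration(name): a dict with "vertical_fov" (degrees; the focal length in pixels is half the picture's height over the tangent of half this angle, whatever the lens; pixels are square), "cx", "cy" (the principal point, pixels), "rvec" (rotation vector, rad) and "tvec" (3), from world to camera coordinates, as OpenCV has them. Camera axes: x right, y down, z forward; pixel columns grow to the right and rows downward; lengths in m; the calibration is good to about 2 mm. A picture is of the moment at which its call begins: read the wrist's pose just before it. get_calibration takes no time and is no camera call; for the wrist camera it gives the pose at the moment of the call.
- close_job(): hands the job in, once; it reports no verdict.
The state is a dict: "clock": time; "qpos": joint angles; "joint_vel": joint speeds; "joint_torque": joint torques, N m; "tool_pos": TCP position; "tcp_rot": TCP orientation; "ft_force": force on the tool from outside, world axes, zero at the start; "ft_torque": the same for the moment, N m; "opening": opening from 0.0 (shut) to 1.0 (fully open).
Only numpy, scipy, OpenCV 4.12 (cv2) and the standard library are available. Lean on these libraries where they do the work, as an engineer would, in place of code of your own. Each camera call takes 0.05 s, during which the arm holds its last target. There are 200 camera calls.

## Working session

There is one attempt and no reset: what is moved stays moved. The work goes in short steps, Python scripts to look and compute and a tool call to move; the robot and the scene stay as the last step left them, time stands still between calls to the robot, and variables do not carry over. Pictures are saved under pics/ and viewed, about 12 in all and at most 16, crops included, and the job is handed in when it is done.

Besides the shell and the picture viewer there is one more tool, called after "Call:" as name([rows], argument=value, ...), one row to a line, values as JSON. jog_arm: Moves the arm, as the interface text tells. Its arguments: {"type":"object","properties":{"motion":{"type":"array"},"grip":{"type":"number"},"force":{"type":"number"}},"required":["motion"]}

```bash
mkdir -p pics; ls; python3 - <<'E'
from cell import *
import cv2
s=sense();print(s['clock'],s['tool_pos'],s['tcp_rot'])
for n in ['scene','side']:
    im=capture(n);cv2.imwrite(f'pics/{n}0.png',im[:,:,::-1]);print(get_calibration(n))
E
```

```text
pics
0.0 [0.166465   0.52382615 0.19770425] [-0.57053373  0.57095108  0.41709479 -0.41777752]
{'vertical_fov': 49.855181886475464, 'cx': 318.7409290930996, 'cy': 200.38122207894887, 'rvec': array([ 1.55149352,  1.73166108, -0.90243993]), 'tvec': array([ 0.05976239, -0.27946315,  1.72140349])}
{'vertical_fov': 51.45351657306646, 'cx': 315.1330972004605, 'cy': 198.19785657453133, 'rvec': array([ 2.11764857, -0.18730121,  0.13116786]), 'tvec': array([-0.54766211,  0.08960593,  0.88443528])}
```

View pics/scene0.png

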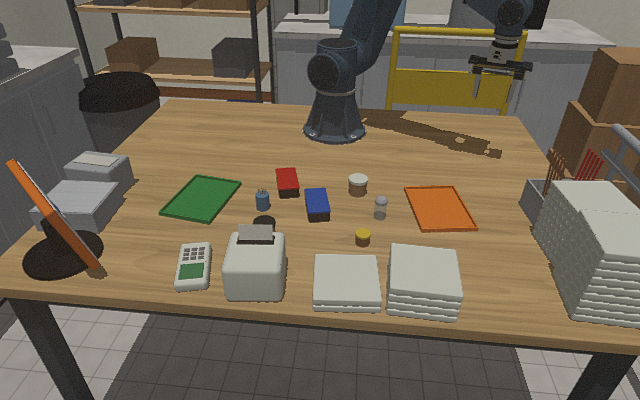

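View pics/side0.png

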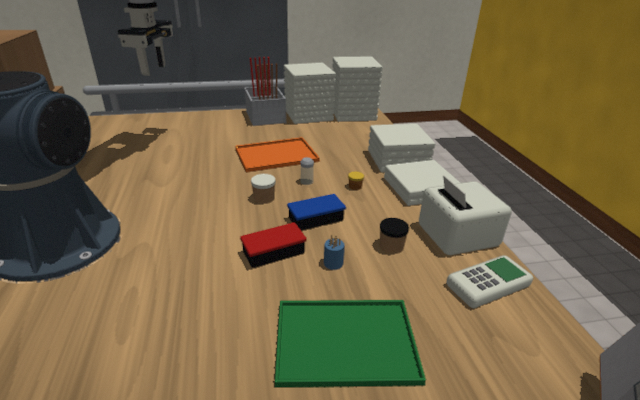

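```bash
cat > h.py <<'E'
import numpy as np, cv2
from cell import *
from scipy.spatial.transform import Rotation as R
def rot(): 
    q=sense()['tcp_rot'];return R.from_quat([q[1],q[2],q[3],q[0]])
def cast(c,px,z):
    px=np.atleast_2d(px).astype(float);f=200/np.tan(np.radians(c['vertical_fov']/2))
    d=np.c_[(px[:,0]-c['cx'])/f,(px[:,1]-c['cy'])/f,np.ones(len(px))]
    M=cv2.Rodrigues(np.array(c['rvec']))[0];o=-M.T@c['tvec'];d=d@M
    return (o+d*((z-o[2])/d[:,2])[:,None])[:,:2]
def proj(c,P):
    f=200/np.tan(np.radians(c['vertical_fov']/2))
    K=np.array([[f,0,c['cx']],[0,f,c['cy']],[0,0,1.]])
    return cv2.projectPoints(np.atleast_2d(P).astype(float),np.array(c['rvec']),np.array(c['tvec']),K,None)[0][:,0]
def blob(im,lo,hi,roi=None):
    hsv=cv2.cvtColor(im,cv2.COLOR_RGB2HSV);m=cv2.inRange(hsv,np.array(lo),np.array(hi))
    if lo[0]==0 and hi[0]<9: m|=cv2.inRange(hsv,np.array([172,lo[1],lo[2]]),np.array([179,255,255]))
    if roi: k=np.zeros_like(m);x0,y0,x1,y1=roi;k[y0:y1,x0:x1]=1;m=m*k
    cs=cv2.findContours(m,cv2.RETR_EXTERNAL,cv2.CHAIN_APPROX_NONE)[0]
    return max(cs,key=cv2.contourArea)[:,0] if cs else None
def rect(c,ct,z):
    w=cast(c,ct,z)*1000
    (x,y),(a,b),t=cv2.minAreaRect(w.astype(np.float32))
    if a<b:a,b,t=b,a,t+90
    return np.round([x,y,a,b,(t+90)%180-90],1)
def turn_to(yaw): # tool x axis at world yaw
    return yaw
E
python3 - <<'E'
from h import *
S={'scene':dict(red=(250,150,310,210),blue=(300,180,335,230),white=(345,170,372,186),pot=(350,225,375,241),orange=(395,175,485,240),green=(150,165,250,230),black=(245,210,280,224)),
'side':dict(red=(235,220,310,265),blue=(280,190,350,230),white=(245,170,280,190),pot=(345,170,368,184),orange=(230,130,325,175),green=(265,290,430,390),black=(375,217,412,236))}
C=dict(red=((0,120,110),(8,255,255),.042),blue=((105,120,80),(128,255,255),.042),white=((0,0,130),(179,70,255),.055),pot=((18,120,120),(35,255,255),.036),orange=((4,150,120),(17,255,255),.012),green=((50,100,30),(85,255,255),.012),black=((0,0,0),(179,255,55),.055))
for n in S:
    im=cv2.imread(f'pics/{n}0.png')[:,:,::-1].copy();c=get_calibration(n)
    for k,r in S[n].items():
        lo,hi,z=C[k];b=blob(im,lo,hi,r)
        print(n,k,None if b is None else (rect(c,b,z),cv2.boundingRect(b)))
    print('salt/tooth base', cast(c,[(380,218),(262,209)] if n=='scene' else [(307,182),(334,264)],0))
    print(proj(c,[[.4,0,0],[.5,0,0],[.4,.1,0]]))
print(rot().as_matrix().round(3))
c=get_calibration('wrist');print(c)
M=cv2.Rodrigues(c['rvec'])[0];print('cam',-M.T@c['tvec'],M.T.round(3))
E
```

```text
scene red (array([ 449. , -114.9,  125. ,   63.5,   14.8]), (276, 167, 23, 22))
scene blue (array([560.6,  -9.6, 126.1,  62.3,  11.9]), (305, 188, 25, 25))
scene white (array([444.4, 104.3,  59.9,  56.8,  29.1]), (348, 173, 20, 11))
scene pot (array([688.6, 125. ,  41. ,  39.9,  19.2]), (355, 228, 16, 11))
scene orange (array([507.6, 347.9, 237. , 164.5,   9. ]), (404, 185, 75, 48))
scene green (array([ 541.9, -357.6,  231.7,  164.4,   -9.4]), (159, 174, 82, 50))
scene black (array([ 688.9, -134.6,   53.3,   30.8,  -83.1]), (254, 216, 21, 8))
salt/tooth base [[ 0.56986691  0.17559518]
 [ 0.56720385 -0.16995644]]
[[324.61224213 183.00487625]
 [321.63246911 200.25101368]
 [355.56349231 185.05438736]]
side red (array([ 447.4, -118.4,  121. ,   66.3,   16.5]), (240, 223, 67, 31))
side blue (array([555.9, -15.3, 120.1,  65. ,  12.5]), (288, 194, 57, 25))
side white (array([445.2, 102.8,  61.1,  57.7, -70.8]), (251, 173, 25, 13))
side pot (array([689.1, 126.8,  45.8,  44.4,  70.4]), (347, 170, 18, 10))
side orange (array([503. , 347.5, 222. , 163.2,   9.4]), (235, 137, 84, 32))
side green (array([ 537.9, -364.2,  219.4,  167.5,   -9.2]), (275, 300, 151, 87))
side black (array([ 695.2, -138.5,   60.2,   59. ,   80.7]), (380, 218, 28, 18))
salt/tooth base [[ 0.56693735  0.16783107]
 [ 0.56370991 -0.17150859]]
[[247.65719969 223.04135183]
 [290.92807508 219.11269766]
 [245.63839451 200.24292812]]
[[ 0.303 -0.    -0.953]
 [ 0.953 -0.001  0.303]
 [-0.001 -1.     0.   ]]
{'vertical_fov': 66.16636388345879, 'cx': 315.4411406650927, 'cy': 203.0771307788898, 'rvec': array([-2.37216045, -1.7328842 , -0.20959667]), 'tvec': array([-0.54934371, -0.02644553,  0.38898919])}
cam [0.10275118 0.54438645 0.38324413] [[ 0.304  0.925  0.228]
 [ 0.953 -0.295 -0.074]
 [-0.001  0.24  -0.971]]
```

```bash
cat >> h.py <<'E'
def plan(*wps,step=.19):
    """wps: (x,y,z mm, yaw deg of tool x). prints one shift+turn per call"""
    p=np.array(sense()['tool_pos']);Rm=rot()
    for w in wps:
        t=np.array(w[:3])/1000;ps=np.radians(w[3])
        Rt=R.from_matrix(np.array([[np.cos(ps),0,-np.sin(ps)],[np.sin(ps),0,np.cos(ps)],[0,-1,0]]))
        rv=(Rm.inv()*Rt).as_rotvec();n=max(1,int(np.ceil(max(np.linalg.norm(t-p)/step,np.linalg.norm(rv)/.58))))
        d=(t-p)/n
        for i in range(n):
            print(np.r_[Rm.inv().apply(d),rv/n].round(4).tolist());Rm=Rm*R.from_rotvec(rv/n);p=p+d
        print('--')
def st():
    s=sense();r=rot().as_matrix()
    print('t',s['clock'],'tcp',(np.array(s['tool_pos'])*1000).round(1),'yaw',np.degrees(np.arctan2(r[1,0],r[0,0])).round(1),'F',np.round(s['ft_force'],1),'op',round(float(s['opening']),3))
E
python3 - <<'E'
from h import *
plan((380,300,250,99),(420,-60,250,105))
c=get_calibration('side');print('toaster',cast(c,[(424,235),(440,247),(421,222)],0.0),cast(c,[(424,195)],.1))
print('plates',cast(c,[(370,130),(403,152),(385,170)],.05))
E
```

```text
[-0.0743, -0.0261, -0.1357, -0.0002, -0.2325, -0.0005]
[-0.1036, -0.0261, -0.1149, -0.0002, -0.2325, -0.0005]
--
[-0.1809, 0.0, 0.0084, 0.0, -0.0524, -0.0]
[-0.1802, 0.0, 0.0179, 0.0, -0.0524, -0.0]
--
toaster [[ 0.78400509 -0.10881122]
 [ 0.80066082 -0.15493383]
 [ 0.79767472 -0.05984296]] [[ 0.77125822 -0.0996286 ]]
plates [[0.80457156 0.37911349]
 [0.84956174 0.20939431]
 [0.76284478 0.11218029]]
```

Call:
jog_arm([
  [[-0.074, -0.026, -0.136, 0, -0.2325, 0], [-0.074, -0.026, -0.136, 0, -0.2325, 0], [-0.074, -0.026, -0.136, 0, -0.2325, 0], [-0.074, -0.026, -0.136, 0, -0.2325, 0], [-0.074, -0.026, -0.136, 0, -0.2325, 0]],
], grip=100)

```text
clock: 0.52
tool_pos: [0.2771, 0.4093, 0.2252]
tcp_rot: [-0.519, 0.52, 0.48, -0.48]
ft_force: [0.4, 0.8, 0.5]
opening: 1.0
```

Call:
jog_arm([
  [[-0.104, -0.026, -0.115, 0, -0.2325, 0], [-0.104, -0.026, -0.115, 0, -0.2325, 0], [-0.104, -0.026, -0.115, 0, -0.2325, 0], [-0.104, -0.026, -0.115, 0, -0.2325, 0], [-0.104, -0.026, -0.115, 0, -0.2325, 0]],
])

```text
clock: 0.93
tool_pos: [0.3844, 0.2966, 0.2512]
tcp_rot: [-0.46, 0.461, 0.537, -0.536]
ft_force: [-0.6, -0.1, 0.1]
opening: 1.001
```

```bash
python3 - <<'E'
from h import *
st();c=get_calibration('wrist');im=capture('wrist');cv2.imwrite('pics/w1.png',im[:,:,::-1]);np.save('w1.npy',c,allow_pickle=True)
b=blob(im,(4,150,120),(17,255,255));print(rect(c,b,.014),cv2.boundingRect(b))
print('expect',proj(c,[[.505,.348,.014],[.445,.1035,.055],[.568,.172,.068]]))
plan((420,-60,250,105))
E
```

```text
t 0.9333 tcp [384.4 296.6 251.2] yaw 98.8 F [-0.6 -0.1  0.1] op 1.001
[459.5 339.6 160.5 136.1 -80.9] (281, 185, 114, 90)
expect [[337.25590686 261.00204227]
 [159.4758198  205.1703743 ]
 [203.22926975 302.50184964]]
[-0.1799, 0.0003, 0.0087, 0.0004, -0.0545, 0.0]
[-0.1792, 0.0003, 0.0185, 0.0004, -0.0545, 0.0]
--
```

View pics/w1.png

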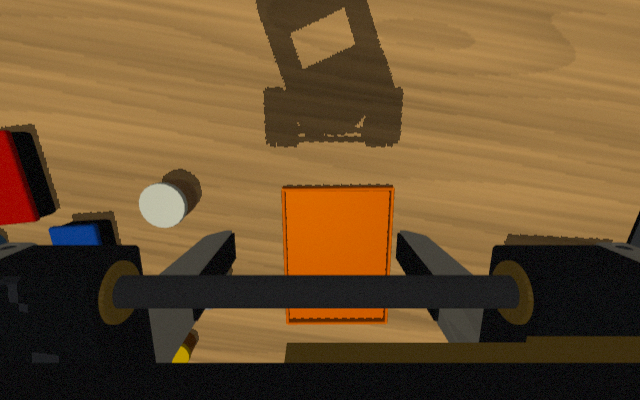

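```bash
python3 - <<'E'
from h import *
c=np.load('w1.npy',allow_pickle=True).item()
im=cv2.imread('pics/w1.png')[:,:,::-1].copy()
m=cv2.inRange(cv2.cvtColor(im,cv2.COLOR_RGB2HSV),(4,150,60),(17,255,255));k=m[180:330,270:400];ys,xs=np.nonzero(k)
ct=cv2.convexHull(np.c_[xs+270,ys+180].astype(np.int32))[:,0]
print('orange',rect(c,ct,.014))
b=blob(im,(0,0,130),(179,70,255),(130,175,195,232));print('white',rect(c,b,.055))
E
```

```text
orange [501.8 341.2 228.  186.9   8.1]
white [445.3 106.2  58.1  57.5   1.4]
```

Call:
jog_arm([
  [[-0.18, 0, 0.009, 0, -0.0545, 0], [-0.18, 0, 0.009, 0, -0.0545, 0], [-0.18, 0, 0.009, 0, -0.0545, 0], [-0.18, 0, 0.009, 0, -0.0545, 0], [-0.18, 0, 0.009, 0, -0.0545, 0]],
])

```text
clock: 1.4
tool_pos: [0.3993, 0.1183, 0.2499]
tcp_rot: [0.445, -0.445, -0.549, 0.55]
ft_force: [0.3, -0.1, -0.3]
opening: 1.001
```

Call:
jog_arm([
  [[-0.18, 0, 0.018, 0, -0.0545, 0], [-0.18, 0, 0.018, 0, -0.0545, 0], [-0.18, 0, 0.018, 0, -0.0545, 0], [-0.18, 0, 0.018, 0, -0.0545, 0], [-0.18, 0, 0.018, 0, -0.0545, 0]],
])

```text
clock: 1.82
tool_pos: [0.4203, -0.0616, 0.2499]
tcp_rot: [0.43, -0.43, -0.561, 0.562]
ft_force: [-0.4, 0.4, -0.2]
opening: 1.0
```

```bash
python3 - <<'E'
from h import *
st();c=get_calibration('wrist');im=capture('wrist');cv2.imwrite('pics/w2.png',im[:,:,::-1]);np.save('w2.npy',c,allow_pickle=True)
for n,z,lo,hi in (('red',.042,(0,120,110),(3,255,255)),('blue',.042,(105,120,100),(128,255,255))):
    b=blob(im,lo,hi);print(n,rect(c,b,z),cv2.boundingRect(b))
E
```

```text
t 1.8167 tcp [420.3 -61.6 249.9] yaw 105.2 F [-0.4  0.4 -0.2] op 1.0
red [ 446.7 -114.9  118.3   62.1   14.9] (245, 143, 50, 90)
blue [521.7 -18.   62.4  49.2 -77.2] (304, 241, 47, 34)
```

View pics/w2.png

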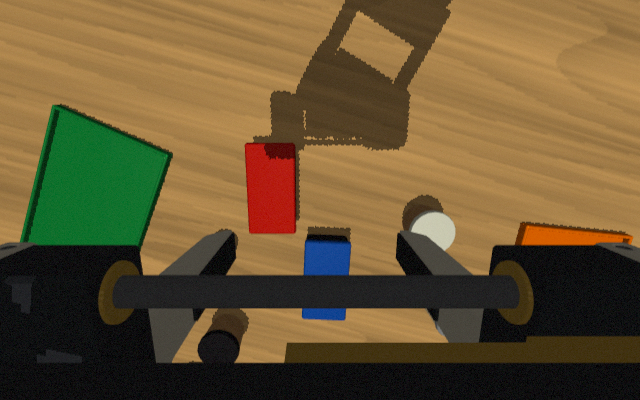

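```bash
python3 - <<'E'
from h import *
c=np.load('w1.npy',allow_pickle=True).item()
k=cast(c,[(282,186),(394,185),(387,323),(288,323)],.014)*1000;print(k.round(1),k.mean(0),rect(c,np.array([(282,186),(394,185),(387,323),(288,323)]),.014))
c=np.load('w2.npy',allow_pickle=True).item()
im=cv2.imread('pics/w2.png')[:,:,::-1].copy()
m=cv2.inRange(cv2.cvtColor(im,cv2.COLOR_RGB2HSV),(105,120,100),(128,255,255));k=m[232:325,290:365];ys,xs=np.nonzero(k)
ct=cv2.convexHull(np.c_[xs+290,ys+232].astype(np.int32))[:,0]
print('blue',rect(c,ct,.042))
b=blob(im,(0,0,130),(179,70,255),(405,205,460,255));print('white',rect(c,b,.055))
plan((447,-115.3,150,105),(447,-115.3,10,105))
E
```

```text
[[404.8 252.5]
 [379.7 407.1]
 [597.  443. ]
 [620.6 289.2]] [500.55165408 347.93535122] [500.9 347.7 220.7 156.6   9.4]
blue [556.1 -10.5 119.1  62.4  12.3]
white [437.2 106.5  58.2  41.1  75. ]
[-0.0586, 0.0999, -0.0117, -0.0006, 0.0021, -0.0004]
--
[-0.0, 0.14, 0.0, 0.0, -0.0, 0.0]
--
```

Call:
jog_arm([
  [[-0.0586, 0.1, -0.0117, 0, 0.002, 0], [-0.0586, 0.1, -0.0117, 0, 0.002, 0], [-0.0586, 0.1, -0.0117, 0, 0.002, 0], [-0.0586, 0.1, -0.0117, 0, 0.002, 0], [-0.0586, 0.1, -0.0117, 0, 0.002, 0]],
])

```text
clock: 2.28
tool_pos: [0.4463, -0.111, 0.1493]
tcp_rot: [0.431, -0.429, -0.561, 0.562]
ft_force: [-0.1, 0.2, 0.3]
opening: 0.997
```

Call:
jog_arm([
  [[0, 0.035, 0, 0, 0, 0], [0, 0.07, 0, 0, 0, 0], [0, 0.105, 0, 0, 0, 0], [0, 0.13, 0, 0, 0, 0], [0, 0.14, 0, 0, 0, 0]],
])

```text
clock: 2.7
tool_pos: [0.4464, -0.1106, 0.0092]
tcp_rot: [0.43, -0.429, -0.562, 0.562]
ft_force: [-1.1, 0.2, 0.4]
opening: 0.997
```

Call:
jog_arm([
  [[0, 0, 0, 0, 0, 0], [0, 0, 0, 0, 0, 0], [0, 0, 0, 0, 0, 0], [0, 0, 0, 0, 0, 0], [0, 0, 0, 0, 0, 0]],
], grip=50, force=30)

```text
clock: 3.12
tool_pos: [0.4479, -0.1127, 0.0116]
tcp_rot: [-0.429, 0.431, 0.562, -0.561]
ft_force: [0.6, -3.1, 1.5]
opening: 0.693
```

Call:
jog_arm([
  [[0, 0, 0, 0, 0, 0], [0, 0, 0, 0, 0, 0], [0, 0, 0, 0, 0, 0], [0, 0, 0, 0, 0, 0], [0, 0, 0, 0, 0, 0]],
])

```text
clock: 3.53
tool_pos: [0.4479, -0.1127, 0.0116]
tcp_rot: [-0.429, 0.431, 0.562, -0.561]
ft_force: [-0.5, 1.1, 10.4]
opening: 0.682
```

```bash
python3 - <<'E'
from h import *
st()
E
```

```text
t 3.5333 tcp [ 447.9 -112.7   11.6] yaw 105.1 F [-0.5  1.1 10.4] op 0.682
```

```bash
python3 - <<'E'
from h import *
plan((448,-113,120,105),(502,348,120,99.3),(502,348,40,99.3))
E
```

```text
[-0.0005, -0.1084, -0.0002, 0.0022, 0.0023, -0.0015]
--
[0.1438, -0.0, -0.0572, -0.0, 0.0332, 0.0]
[0.1456, -0.0, -0.0524, -0.0, 0.0332, 0.0]
[0.1472, -0.0, -0.0475, -0.0, 0.0332, 0.0]
--
[0.0, 0.08, -0.0, -0.0, -0.0, -0.0]
--
```

Call:
jog_arm([
  [[0, -0.02, 0, 0, 0, 0], [0, -0.05, 0, 0, 0, 0], [0, -0.08, 0, 0, 0, 0], [0, -0.1, 0, 0, 0, 0], [0, -0.11, 0, 0, 0, 0]],
])

```text
clock: 3.95
tool_pos: [0.4477, -0.1127, 0.123]
tcp_rot: [-0.429, 0.431, 0.562, -0.561]
ft_force: [1.0, 0.1, -2.1]
opening: 0.686
```

Call:
jog_arm([
  [[0.02, 0, -0.01, 0, 0.005, 0], [0.05, 0, -0.02, 0, 0.012, 0], [0.08, 0, -0.032, 0, 0.019, 0], [0.11, 0, -0.044, 0, 0.026, 0], [0.144, 0, -0.057, 0, 0.033, 0]],
])

```text
clock: 4.37
tool_pos: [0.4638, 0.0426, 0.1198]
tcp_rot: [0.44, -0.439, -0.554, 0.554]
ft_force: [1.3, -1.2, -1.8]
opening: 0.685
```

Call:
jog_arm([
  [[0.029, 0, -0.01, 0, 0.007, 0], [0.058, 0, -0.021, 0, 0.013, 0], [0.087, 0, -0.031, 0, 0.02, 0], [0.116, 0, -0.042, 0, 0.027, 0], [0.1456, 0, -0.0524, 0, 0.033, 0]],
])

```text
clock: 4.78
tool_pos: [0.4814, 0.1967, 0.1197]
tcp_rot: [0.448, -0.448, -0.547, 0.547]
ft_force: [0.4, 0.3, -1.6]
opening: 0.683
```

Call:
jog_arm([
  [[0.035, 0, -0.011, 0, 0.008, 0], [0.07, 0, -0.022, 0, 0.016, 0], [0.105, 0, -0.034, 0, 0.024, 0], [0.13, 0, -0.042, 0, 0.029, 0], [0.147, 0, -0.0475, 0, 0.033, 0]],
])

```text
clock: 5.2
tool_pos: [0.4989, 0.3512, 0.1193]
tcp_rot: [0.457, -0.457, -0.54, 0.54]
ft_force: [-0.9, -1.0, -2.0]
opening: 0.686
```

```bash
python3 - <<'E'
from h import *
st()
for n in ['side']:
    im=capture(n);cv2.imwrite(f'pics/{n}1.png',im[:,:,::-1])
plan((502,348,40,99.3))
E
```

```text
t 5.2 tcp [498.9 351.2 119.3] yaw 99.5 F [-0.9 -1.  -2. ] op 0.686
[-0.0054, 0.0794, -0.002, -0.0002, 0.0044, 0.0009]
--
```

View pics/side1.png

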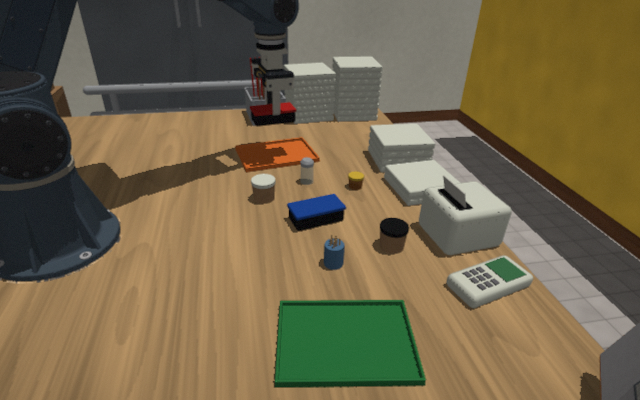

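Call:
jog_arm([
  [[-0.005, 0.02, -0.002, 0, 0.004, 0], [-0.005, 0.045, -0.002, 0, 0.004, 0], [-0.005, 0.065, -0.002, 0, 0.004, 0], [-0.005, 0.08, -0.002, 0, 0.004, 0], [-0.005, 0.08, -0.002, 0, 0.004, 0]],
])

```text
clock: 5.67
tool_pos: [0.5002, 0.3427, 0.0365]
tcp_rot: [0.459, -0.457, -0.536, 0.541]
ft_force: [-0.5, 0.3, -2.8]
opening: 0.687
```

```bash
python3 - <<'E'
from h import *
st();plan((502,348,17,99.3))
E
```

```text
t 5.6667 tcp [500.2 342.7  36.5] yaw 99.2 F [-0.5  0.3 -2.8] op 0.687
[0.005, 0.0195, -0.0027, -0.0059, -0.0013, -0.0022]
--
```

```bash
python3 - <<'E'
from h import *
for i in range(6): st();capture('side')
E
```

```text
t 5.6667 tcp [500.2 342.7  36.5] yaw 99.2 F [-0.5  0.3 -2.8] op 0.687
t 5.7167 tcp [501.2 343.2  38.5] yaw 99.2 F [-0.7 -0.1 -2.3] op 0.684
t 5.7667 tcp [502.1 343.8  40. ] yaw 99.2 F [ 0.1 -0.8 -1.9] op 0.682
t 5.8167 tcp [502.6 344.2  40.9] yaw 99.2 F [-0.1  0.3 -0.9] op 0.682
t 5.8667 tcp [502.8 344.3  41.3] yaw 99.2 F [-0.1 -0.  -1.9] op 0.683
t 5.9167 tcp [502.9 344.4  41.4] yaw 99.2 F [-0.5  0.  -2. ] op 0.683
```

```bash
sed -i 's/^def st():/def settle():\n    for i in range(5): capture("side")\n    st()\ndef st():/' h.py; python3 - <<'E'
from h import *
plan((502,348,17,99.3))
E
```

```text
[0.0037, 0.0244, 0.0003, 0.0016, -0.0012, 0.0007]
--
```

Call:
jog_arm([
  [[0.0037, 0.004, 0, 0, 0, 0], [0.0037, 0.01, 0, 0, 0, 0], [0.0037, 0.016, 0, 0, 0, 0], [0.0037, 0.022, 0, 0, 0, 0], [0.0037, 0.022, 0, 0, 0, 0]],
])

```text
clock: 6.38
tool_pos: [0.5013, 0.3477, 0.017]
tcp_rot: [0.458, -0.458, -0.538, 0.539]
ft_force: [-0.1, -0.4, -2.1]
opening: 0.686
```

```bash
python3 - <<'E'
from h import *
settle()
E
```

```text
t 6.6333 tcp [501.8 347.7  18.4] yaw 99.2 F [ 0.1  0.8 -1.9] op 0.686
```

Call:
jog_arm([
  [[0, 0.001, 0, 0, 0, 0], [0, 0.002, 0, 0, 0, 0], [0, 0.002, 0, 0, 0, 0], [0, 0.002, 0, 0, 0, 0]],
])

```text
clock: 6.97
tool_pos: [0.5019, 0.3478, 0.0166]
tcp_rot: [-0.458, 0.458, 0.539, -0.539]
ft_force: [-1.4, -1.5, 3.1]
opening: 0.685
```

Call:
jog_arm([
  [[0, 0, 0, 0, 0, 0], [0, 0, 0, 0, 0, 0], [0, 0, 0, 0, 0, 0], [0, 0, 0, 0, 0, 0], [0, 0, 0, 0, 0, 0]],
], grip=90)

```text
clock: 7.38
tool_pos: [0.5018, 0.3478, 0.0162]
tcp_rot: [-0.458, 0.458, 0.539, -0.539]
ft_force: [-0.4, 0.4, -0.1]
opening: 0.893
```

Call:
jog_arm([
  [[0, -0.02, 0, 0, 0, 0], [0, -0.06, 0, 0, 0, 0], [0, -0.1, 0, 0, 0, 0], [0, -0.14, 0, 0, 0, 0], [0, -0.17, 0, 0, 0, 0]],
])

```text
clock: 7.8
tool_pos: [0.5022, 0.3481, 0.1898]
tcp_rot: [-0.458, 0.458, 0.54, -0.538]
ft_force: [0.3, 1.0, 1.0]
opening: 0.899
```

```bash
python3 - <<'E'
from h import *
settle();plan((390,230,190,99.3))
E
```

```text
t 8.05 tcp [501.3 347.5 185.3] yaw 99.2 F [ 0.7 -0.  -1.1] op 0.899
[-0.0981, -0.0045, 0.1287, -0.0012, -0.0011, -0.0004]
--
```

Call:
jog_arm([
  [[-0.1, -0.05, 0.15, 0, 0, 0], [-0.1, -0.05, 0.15, 0, 0, 0], [-0.1, -0.05, 0.15, 0, 0, 0], [-0.1, -0.05, 0.15, 0, 0, 0], [-0.1, -0.05, 0.15, 0, 0, 0]],
])

```text
clock: 8.47
tool_pos: [0.3665, 0.2227, 0.2354]
tcp_rot: [0.459, -0.458, -0.538, 0.54]
ft_force: [0.4, -0.1, 0.3]
opening: 0.901
```

```bash
python3 - <<'E'
from h import *
settle();c=get_calibration('wrist');im=capture('wrist');cv2.imwrite('pics/w3.png',im[:,:,::-1]);np.save('w3.npy',c,allow_pickle=True)
b=blob(im,(0,140,90),(3,255,255));print('red',rect(c,b,.047),cv2.boundingRect(b))
q=proj(c,[[.445,.105,.055]])[0].astype(int);print(q)
b=blob(im,(0,0,130),(179,70,255),(q[0]-50,q[1]-50,q[0]+50,q[1]+50));print('white',rect(c,b,.055),cv2.boundingRect(b))
s=capture('side');cs=get_calibration('side');b=blob(s,(0,120,110),(3,255,255));print('side red',rect(cs,b,.047))
plan((445,105,120,99.3))
E
```

```text
t 8.7167 tcp [370.  225.2 235.4] yaw 99.2 F [-0.   0.8 -0.1] op 0.899
red [541.6 352.9  62.5  32.9 -80.8] (364, 308, 47, 22)
[210 227]
white [439.4 101.4  57.9  44.4 -54.5] (189, 205, 46, 42)
side red [499.8 340.6 118.7  62.    9.6]
[-0.1308, 0.1153, -0.0548, -0.0016, -0.0009, -0.0004]
--
```

View pics/w3.png

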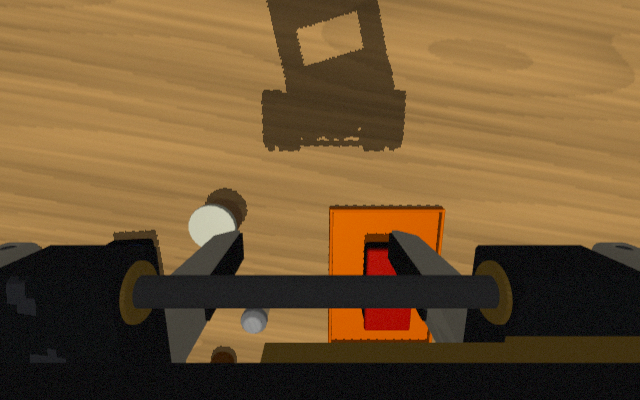

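```bash
python3 - <<'E'
from h import *
c=np.load('w3.npy',allow_pickle=True).item()
im=cv2.imread('pics/w3.png')[:,:,::-1].copy();h=cv2.cvtColor(im,cv2.COLOR_RGB2HSV)
red=((h[...,0]<4)|(h[...,0]>175))&(h[...,1]>140)&(h[...,2]>80)
ora=(h[...,0]>=5)&(h[...,0]<15)&(h[...,1]>170)&(h[...,2]>90)
for r in (225,265,315,325): 
    f=lambda m:(np.nonzero(m[r,250:])[0][[0,-1]]+250) if m[r,250:].any() else None
    print(r,'red',f(red),'or',f(ora))
for x in (370,380): 
    print(x,np.nonzero(red[:,x])[0][[0,-1]],np.nonzero(ora[195:345,x])[0][[0,-1]]+195)
a=np.radians(9.3);u=np.array([np.cos(a),np.sin(a)]);v=np.array([-u[1],u[0]])
def uv(px,z):
    p=cast(c,px,z)*1000-[502,348];return np.c_[p@u,p@v].round(1)
for x in (370,380):
    rr=np.nonzero(red[:,x])[0][[0,-1]];oo=np.nonzero(ora[195:345,x])[0][[0,-1]]+195
    print('u red',uv([(x,rr[0]),(x,rr[1]+1)],.047)[:,0],'tray',uv([(x,oo[0]),(x,oo[1]+1)],.014)[:,0])
for r in (315,325):
    rr=np.nonzero(red[r])[0][[0,-1]];oo=np.nonzero(ora[r,250:450])[0][[0,-1]]+250
    print('v red',uv([(rr[0],r),(rr[1]+1,r)],.047)[:,1],'tray',uv([(oo[0],r),(oo[1]+1,r)],.014)[:,1])
E
```

```text
225 red None or [329 443]
265 red [367 391] or [329 362]
315 red [365 409] or [328 418]
325 red [364 408] or [328 426]
370 [249 329] [208 340]
380 [249 329] [208 341]
u red [-63.   57.9] tray [-109.5  101.5]
u red [-63.   57.9] tray [-109.5  103.3]
v red [-31.8  30.2] tray [-81.3  55.1]
v red [-32.6  29.9] tray [-81.2  68.5]
```

```bash
python3 - <<'E'
from h import *
st();plan((445.3,105.5,120,99.3),(445.3,105.5,24,99.3))
E
```

```text
t 8.8167 tcp [370.1 225.4 235.3] yaw 99.2 F [ 0.1 -0.4  0.3] op 0.899
[-0.1304, 0.1153, -0.0552, -0.0016, -0.0009, -0.0004]
--
[0.0, 0.096, 0.0, -0.0, -0.0, -0.0]
--
```

Call:
jog_arm([
  [[-0.13, 0.1, -0.055, 0, 0, 0], [-0.13, 0.1, -0.055, 0, 0, 0], [-0.13, 0.115, -0.055, 0, 0, 0], [-0.13, 0.115, -0.055, 0, 0, 0], [-0.13, 0.115, -0.055, 0, 0, 0]],
], grip=100)

```text
clock: 9.23
tool_pos: [0.445, 0.1031, 0.1174]
tcp_rot: [0.459, -0.457, -0.537, 0.54]
ft_force: [-1.0, 0.6, -0.7]
opening: 1.0
```

```bash
python3 - <<'E'
from h import *
settle();plan((445.3,105.5,24,99.3))
E
```

```text
t 9.4833 tcp [445.1 106.6 122. ] yaw 99.3 F [-0.7  0.1  0.6] op 1.0
[-0.0011, 0.098, 0.0, 0.0007, -0.0005, 0.0002]
--
```

Call:
jog_arm([
  [[0, 0.03, 0, 0, 0, 0], [0, 0.06, 0, 0, 0, 0], [0, 0.08, 0, 0, 0, 0], [0, 0.096, 0, 0, 0, 0], [0, 0.098, 0, 0, 0, 0]],
])

```text
clock: 9.9
tool_pos: [0.4439, 0.1066, 0.0222]
tcp_rot: [0.458, -0.457, -0.539, 0.539]
ft_force: [0.6, -0.1, 0.3]
opening: 1.0
```

Call:
jog_arm([
  [[0, 0, 0, 0, 0, 0], [0, 0, 0, 0, 0, 0], [0, 0, 0, 0, 0, 0], [0, 0, 0, 0, 0, 0], [0, 0, 0, 0, 0, 0]],
])

```text
clock: 10.32
tool_pos: [0.4454, 0.1057, 0.024]
tcp_rot: [-0.458, 0.458, 0.539, -0.538]
ft_force: [0.5, 0.4, 0.2]
opening: 1.002
```

Call:
jog_arm([
  [[0, 0, 0, 0, 0, 0], [0, 0, 0, 0, 0, 0], [0, 0, 0, 0, 0, 0], [0, 0, 0, 0, 0, 0], [0, 0, 0, 0, 0, 0]],
], grip=50, force=20)

```text
clock: 10.73
tool_pos: [0.4449, 0.1055, 0.0232]
tcp_rot: [0.458, -0.458, -0.539, 0.539]
ft_force: [0.1, 0.1, -0.3]
opening: 0.693
```

Call:
jog_arm([
  [[0, 0, 0, 0, 0, 0], [0, 0, 0, 0, 0, 0], [0, 0, 0, 0, 0, 0], [0, 0, 0, 0, 0, 0], [0, 0, 0, 0, 0, 0]],
])

```text
clock: 11.15
tool_pos: [0.4449, 0.1055, 0.0232]
tcp_rot: [0.458, -0.458, -0.539, 0.539]
ft_force: [0.3, 0.2, -1.2]
opening: 0.641
```

Call:
jog_arm([
  [[0, -0.02, 0, 0, 0, 0], [0, -0.05, 0, 0, 0, 0], [0, -0.08, 0, 0, 0, 0], [0, -0.11, 0, 0, 0, 0], [0, -0.12, 0, 0, 0, 0]],
])

```text
clock: 11.57
tool_pos: [0.4463, 0.1058, 0.1467]
tcp_rot: [-0.457, 0.459, 0.54, -0.537]
ft_force: [0.5, 0.4, -1.3]
opening: 0.64
```

```bash
python3 - <<'E'
from h import *
settle();plan((499.6,347.5,145,99.3))
E
```

```text
t 11.8167 tcp [443.9 105.4 141.6] yaw 99.2 F [ 0.3  0.2 -3.3] op 0.64
[0.115, -0.0018, -0.0469, -0.0014, -0.0006, 0.0]
[0.115, -0.0018, -0.047, -0.0014, -0.0006, 0.0]
--
```

Call:
jog_arm([
  [[0.01, 0, -0.005, 0, 0, 0], [0.035, 0, -0.014, 0, 0, 0], [0.06, 0, -0.025, 0, 0, 0], [0.088, 0, -0.036, 0, 0, 0], [0.115, 0, -0.047, 0, 0, 0]],
])

```text
clock: 12.23
tool_pos: [0.4725, 0.2284, 0.1418]
tcp_rot: [0.459, -0.458, -0.538, 0.539]
ft_force: [0.1, -0.6, -1.2]
opening: 0.638
```

Call:
jog_arm([
  [[0.028, 0, -0.011, 0, 0, 0], [0.056, 0, -0.022, 0, 0, 0], [0.084, 0, -0.033, 0, 0, 0], [0.105, 0, -0.042, 0, 0, 0], [0.115, 0, -0.047, 0, 0, 0]],
])

```text
clock: 12.65
tool_pos: [0.5002, 0.3505, 0.1413]
tcp_rot: [0.458, -0.457, -0.538, 0.54]
ft_force: [-0.0, -0.2, -2.7]
opening: 0.642
```

```bash
python3 - <<'E'
from h import *
settle();plan((499.6,347.5,80,99.3))
E
```

```text
t 12.9 tcp [500.3 346.6 142.5] yaw 99.2 F [-0.1 -0.1 -1.8] op 0.639
[0.001, 0.0625, 0.0005, -0.0014, -0.0016, -0.0008]
--
```

Call:
jog_arm([
  [[0.001, 0.02, 0.0005, 0, 0, 0], [0.001, 0.04, 0.0005, 0, 0, 0], [0.001, 0.055, 0.0005, 0, 0, 0], [0.001, 0.0625, 0.0005, 0, 0, 0], [0.001, 0.0625, 0.0005, 0, 0, 0]],
])

```text
clock: 13.32
tool_pos: [0.4993, 0.3472, 0.0793]
tcp_rot: [0.459, -0.458, -0.537, 0.539]
ft_force: [0.2, 0.5, -2.2]
opening: 0.643
```

```bash
python3 - <<'E'
from h import *
settle();plan((499.6,347.5,70.5,99.3))
E
```

```text
t 13.5667 tcp [500.6 348.7  81.9] yaw 99.2 F [-0.9 -0.  -1.2] op 0.639
[-0.001, 0.0113, 0.0012, 0.0016, -0.0013, 0.0006]
--
```

Call:
jog_arm([
  [[-0.001, 0.003, 0.001, 0, 0, 0], [-0.001, 0.006, 0.001, 0, 0, 0], [-0.001, 0.009, 0.001, 0, 0, 0], [-0.001, 0.0113, 0.001, 0, 0, 0], [-0.001, 0.0113, 0.001, 0, 0, 0]],
])

```text
clock: 13.98
tool_pos: [0.4993, 0.3473, 0.0699]
tcp_rot: [0.458, -0.458, -0.539, 0.539]
ft_force: [-1.9, -1.8, 5.1]
opening: 0.642
```

```bash
python3 - <<'E'
from h import *
settle()
E
```

```text
t 14.2333 tcp [499.3 347.3  69.9] yaw 99.2 F [-2.5 -1.3  5.3] op 0.638
```

Call:
jog_arm([
  [[0, 0, 0, 0, 0, 0], [0, 0, 0, 0, 0, 0], [0, 0, 0, 0, 0, 0], [0, 0, 0, 0, 0, 0], [0, 0, 0, 0, 0, 0]],
], grip=90)

```text
clock: 14.65
tool_pos: [0.4993, 0.3474, 0.0694]
tcp_rot: [-0.458, 0.458, 0.539, -0.539]
ft_force: [-0.1, 0.4, -0.5]
opening: 0.89
```

Call:
jog_arm([
  [[0, -0.02, 0, 0, 0, 0], [0, -0.05, 0, 0, 0, 0], [0, -0.08, 0, 0, 0, 0], [0, -0.12, 0, 0, 0, 0], [0, -0.15, 0, 0, 0, 0]],
])

```text
clock: 15.07
tool_pos: [0.4995, 0.3475, 0.2223]
tcp_rot: [-0.458, 0.458, 0.539, -0.538]
ft_force: [0.9, 0.1, -0.2]
opening: 0.902
```

Call:
jog_arm([
  [[-0.03, -0.03, 0.14, 0, 0, 0], [-0.03, -0.03, 0.14, 0, 0, 0], [-0.03, -0.03, 0.14, 0, 0, 0], [-0.03, -0.03, 0.14, 0, 0, 0], [-0.03, -0.03, 0.14, 0, 0, 0]],
])

```text
clock: 15.48
tool_pos: [0.3632, 0.2944, 0.2508]
tcp_rot: [-0.458, 0.458, 0.539, -0.538]
ft_force: [0.5, -0.6, -0.2]
opening: 0.899
```

```bash
python3 - <<'E'
from h import *
settle();c=get_calibration('wrist');im=capture('wrist');cv2.imwrite('pics/w4.png',im[:,:,::-1]);np.save('w4.npy',c,allow_pickle=True)
print(proj(c,[[.5,.3475,.102],[.5,.3475,.047]]))
plan((600,140,230,90))
E
```

```text
t 15.7333 tcp [366.7 295.6 249.1] yaw 99.2 F [0.1 0.5 0.3] op 0.903
[[340.0595342  302.76413658]
 [336.99031155 280.75413406]]
[-0.0954, 0.0094, -0.1027, -0.0003, 0.0804, -0.0002]
[-0.0869, 0.0094, -0.1101, -0.0003, 0.0804, -0.0002]
--
```

View pics/w4.png

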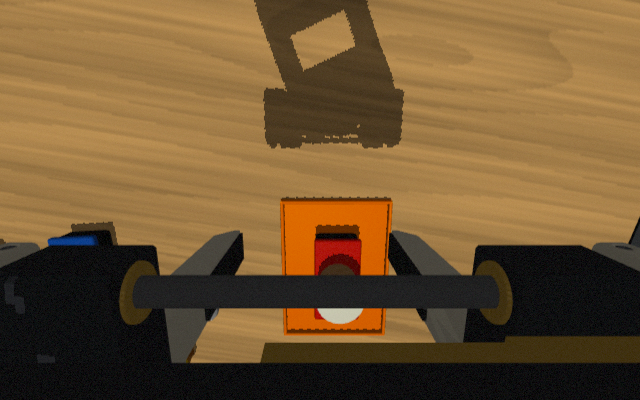

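```bash
python3 - <<'E'
from h import *
c=np.load('w4.npy',allow_pickle=True).item()
im=cv2.imread('pics/w4.png')[:,:,::-1].copy();h=cv2.cvtColor(im,cv2.COLOR_RGB2HSV)
red=((h[...,0]<4)|(h[...,0]>175))&(h[...,1]>140)&(h[...,2]>60)
wh=(h[...,1]<60)&(h[...,2]>120);wh[:309]=0;wh[328:]=0;wh[:,:300]=0;wh[:,380:]=0
a=np.radians(9.3);u=np.array([np.cos(a),np.sin(a)]);v=np.array([-u[1],u[0]])
def uv(px,z):
    p=cast(c,px,z)*1000-[502,348];return np.c_[p@u,p@v].round(1)
cs=cv2.findContours(wh.astype(np.uint8),cv2.RETR_EXTERNAL,cv2.CHAIN_APPROX_NONE)[0];ct=max(cs,key=len)[:,0]
ct=ct[ct[:,1]>310]
w=uv(ct+[0,.5],.102)
from scipy.optimize import least_squares
r=least_squares(lambda p:np.hypot(w[:,0]-p[0],w[:,1]-p[1])-30,[0,0]);print('tub uv (r30)',r.x,abs(r.fun).max())
for x in (320,357):
    k=np.nonzero(red[:,x])[0];print('red u',uv([(x,k[0]),(x,k[-1]+1)],.047)[:,0])
for y in (250,262,316):
    k=np.nonzero(red[y])[0];print('red v',uv([(k[0],y),(k[-1]+1,y)],.047)[:,1])
E
```

```text
tub uv (r30) [-4.75919224 -0.51407644] 1.0419072114141734
red u [-63.5  58.1]
red u [-63.4 -10.7]
red v [-30.5  30.3]
red v [-30.6  30.8]
red v [-30.8 -22.3]
```

Call:
jog_arm([
  [[-0.095, 0, -0.103, 0, 0.08, 0], [-0.095, 0, -0.103, 0, 0.08, 0], [-0.095, 0, -0.103, 0, 0.08, 0], [-0.095, 0, -0.103, 0, 0.08, 0], [-0.095, 0, -0.103, 0, 0.08, 0]],
])

```text
clock: 16.2
tool_pos: [0.4853, 0.2162, 0.2484]
tcp_rot: [0.48, -0.48, -0.519, 0.519]
ft_force: [-0.5, -0.4, -0.2]
opening: 0.901
```

Call:
jog_arm([
  [[-0.087, 0, -0.11, 0, 0.08, 0], [-0.087, 0, -0.11, 0, 0.08, 0], [-0.087, 0, -0.11, 0, 0.08, 0], [-0.087, 0, -0.11, 0, 0.08, 0], [-0.087, 0, -0.11, 0, 0.08, 0]],
])

```text
clock: 16.62
tool_pos: [0.6011, 0.1391, 0.2482]
tcp_rot: [0.5, -0.5, -0.499, 0.5]
ft_force: [-0.2, -0.2, -0.5]
opening: 0.899
```

```bash
python3 - <<'E'
from h import *
settle();c=get_calibration('wrist');im=capture('wrist');cv2.imwrite('pics/w5.png',im[:,:,::-1]);np.save('w5.npy',c,allow_pickle=True)
q=proj(c,[[.689,.126,.036]])[0].astype(int);print(q)
b=blob(im,(20,120,90),(35,255,255),(q[0]-50,q[1]-50,q[0]+50,q[1]+50))
if b is not None:print('pot',rect(c,b,.036),cv2.boundingRect(b))
E
```

```text
t 16.8667 tcp [598.5 141.5 249.6] yaw 90.1 F [-0.  -0.2  1.1] op 0.898
[304 244]
pot [6.889e+02 1.252e+02 4.130e+01 4.030e+01 1.000e-01] (289, 230, 30, 29)
```

View pics/w5.png

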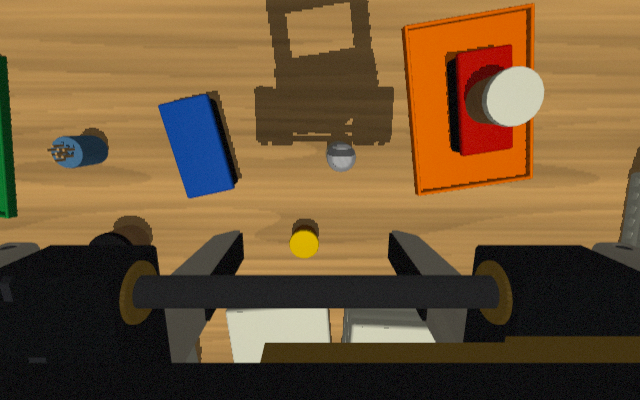

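```bash
python3 - <<'E'
from h import *
c=np.load('w5.npy',allow_pickle=True).item()
im=cv2.imread('pics/w5.png')[:,:,::-1].copy()
b=blob(im,(0,0,130),(179,70,255),(470,55,560,135));w=cast(c,b,.102)*1000
print('tub',cv2.minEnclosingCircle(w.astype(np.float32)))
b=blob(im,(0,140,70),(3,255,255));print('red (occl)',rect(c,b,.047))
b=blob(im,(105,120,100),(128,255,255),(150,85,240,205));print('blue',rect(c,b,.042))
b=blob(im,(5,150,90),(15,255,255));print('orange',rect(c,b,.014))
st();plan((688.9,125.4,110,90),(688.9,125.4,7,90))
E
```

```text
tub ((500.84149169921875, 346.6567077636719), 29.477705001831055)
red (occl) [501.8 344.6 119.2  64.    8.8]
blue [556.9  -8.5 119.1  62.2  12.4]
orange [504.6 344.8 219.5 163.5   9.1]
t 16.9167 tcp [598.6 141.4 249.7] yaw 90.1 F [-1.2 -0.4 -0. ] op 0.9
[-0.0163, 0.1397, -0.0902, -0.0, 0.0026, 0.0002]
--
[0.0, 0.103, 0.0, 0.0, 0.0, 0.0]
--
```

Call:
jog_arm([
  [[-0.0163, 0.08, -0.09, 0, 0.0026, 0], [-0.0163, 0.12, -0.09, 0, 0.0026, 0], [-0.0163, 0.1397, -0.09, 0, 0.0026, 0], [-0.0163, 0.1397, -0.09, 0, 0.0026, 0], [-0.0163, 0.1397, -0.09, 0, 0.0026, 0]],
])

```text
clock: 17.33
tool_pos: [0.6873, 0.1237, 0.1014]
tcp_rot: [0.503, -0.498, -0.497, 0.503]
ft_force: [-0.6, -0.6, -0.5]
opening: 0.901
```

```bash
python3 - <<'E'
from h import *
settle();plan((688.9,125.4,7,90))
E
```

```text
t 17.5833 tcp [690.1 124.9 112.9] yaw 90.0 F [ 0.3  0.7 -0.4] op 0.902
[0.0005, 0.1059, 0.0016, 0.0039, -0.0007, 0.0005]
--
```

Call:
jog_arm([
  [[0, 0.03, 0.001, 0, 0, 0], [0, 0.06, 0.001, 0, 0, 0], [0, 0.085, 0.001, 0, 0, 0], [0, 0.1, 0.001, 0, 0, 0], [0, 0.104, 0.001, 0, 0, 0]],
])

```text
clock: 18.0
tool_pos: [0.6878, 0.1244, 0.0051]
tcp_rot: [0.501, -0.5, -0.499, 0.5]
ft_force: [0.1, 0.2, 0.4]
opening: 0.896
```

Call:
jog_arm([
  [[0, 0, 0, 0, 0, 0], [0, 0, 0, 0, 0, 0], [0, 0, 0, 0, 0, 0], [0, 0, 0, 0, 0, 0]],
], grip=60)

```text
clock: 18.33
tool_pos: [0.6895, 0.1242, 0.0075]
tcp_rot: [-0.5, 0.501, 0.5, -0.499]
ft_force: [0.9, 0.3, 0.0]
opening: 0.661
```

Call:
jog_arm([
  [[0, 0, 0, 0, 0, 0], [0, 0, 0, 0, 0, 0], [0, 0, 0, 0, 0, 0], [0, 0, 0, 0, 0, 0], [0, 0, 0, 0, 0, 0]],
], grip=30, force=12)

```text
clock: 18.75
tool_pos: [0.6887, 0.1241, 0.0061]
tcp_rot: [-0.5, 0.5, 0.5, -0.5]
ft_force: [-1.0, -0.7, 4.4]
opening: 0.449
```

Call:
jog_arm([
  [[0, 0, 0, 0, 0, 0], [0, 0, 0, 0, 0, 0], [0, 0, 0, 0, 0, 0], [0, 0, 0, 0, 0, 0], [0, 0, 0, 0, 0, 0]],
])

```text
clock: 19.17
tool_pos: [0.6887, 0.1241, 0.006]
tcp_rot: [-0.5, 0.5, 0.5, -0.5]
ft_force: [-1.1, -0.1, 5.1]
opening: 0.447
```

Call:
jog_arm([
  [[0, -0.03, 0, 0, 0, 0], [0, -0.07, 0, 0, 0, 0], [0, -0.11, 0, 0, 0, 0], [0, -0.15, 0, 0, 0, 0], [0, -0.17, 0, 0, 0, 0]],
])

```text
clock: 19.58
tool_pos: [0.6898, 0.1242, 0.1808]
tcp_rot: [-0.499, 0.502, 0.501, -0.498]
ft_force: [0.2, -0.1, -0.3]
opening: 0.444
```

```bash
python3 - <<'E'
from h import *
settle();plan((500.2,347.2,175,99.3))
E
```

```text
t 19.8333 tcp [687.7 124.  173.8] yaw 89.9 F [-1.2  0.3 -1.2] op 0.449
[0.1115, -0.0004, 0.0939, -0.0014, -0.0819, -0.0001]
[0.1188, -0.0005, 0.0845, -0.0014, -0.0819, -0.0001]
--
```

Call:
jog_arm([
  [[0.014, 0, 0.012, 0, -0.01, 0], [0.038, 0, 0.032, 0, -0.028, 0], [0.062, 0, 0.052, 0, -0.046, 0], [0.087, 0, 0.073, 0, -0.064, 0], [0.1115, 0, 0.094, 0, -0.082, 0]],
])

```text
clock: 20.25
tool_pos: [0.5927, 0.2363, 0.1733]
tcp_rot: [0.48, -0.479, -0.519, 0.521]
ft_force: [1.7, 0.4, -0.7]
opening: 0.448
```

Call:
jog_arm([
  [[0.027, 0, 0.019, 0, -0.018, 0], [0.054, 0, 0.038, 0, -0.037, 0], [0.081, 0, 0.057, 0, -0.055, 0], [0.105, 0, 0.075, 0, -0.072, 0], [0.119, 0, 0.0845, 0, -0.082, 0]],
])

```text
clock: 20.67
tool_pos: [0.4979, 0.3491, 0.1736]
tcp_rot: [0.458, -0.456, -0.538, 0.541]
ft_force: [1.0, -0.5, 0.2]
opening: 0.446
```

```bash
python3 - <<'E'
from h import *
settle();plan((500.2,347.2,120,99.3))
E
```

```text
t 20.9167 tcp [501.  346.7 174.5] yaw 99.3 F [ 0.3  0.2 -1. ] op 0.45
[0.0006, 0.0545, 0.0006, -0.0017, -0.0002, -0.0009]
--
```

Call:
jog_arm([
  [[0.0006, 0.015, 0.0006, 0, 0, 0], [0.0006, 0.032, 0.0006, 0, 0, 0], [0.0006, 0.046, 0.0006, 0, 0, 0], [0.0006, 0.055, 0.0006, 0, 0, 0], [0.0006, 0.055, 0.0006, 0, 0, 0]],
])

```text
clock: 21.33
tool_pos: [0.4999, 0.3466, 0.1184]
tcp_rot: [0.459, -0.458, -0.537, 0.54]
ft_force: [-0.1, -0.5, -0.7]
opening: 0.448
```

```bash
python3 - <<'E'
from h import *
settle();plan((500.2,347.2,108.3,99.3))
E
```

```text
t 21.5833 tcp [500.8 348.1 121.6] yaw 99.3 F [ 0.   0.7 -0.3] op 0.449
[-0.0008, 0.0133, 0.0007, 0.0013, 0.0, 0.0005]
--
```

Call:
jog_arm([
  [[-0.0008, 0.004, 0.0007, 0, 0, 0], [-0.0008, 0.008, 0.0007, 0, 0, 0], [-0.0008, 0.011, 0.0007, 0, 0, 0], [-0.0008, 0.013, 0.0007, 0, 0, 0], [-0.0008, 0.013, 0.0007, 0, 0, 0]],
])

```text
clock: 22.0
tool_pos: [0.4997, 0.3472, 0.1078]
tcp_rot: [-0.458, 0.458, 0.539, -0.539]
ft_force: [0.1, -0.7, 1.6]
opening: 0.45
```

```bash
python3 - <<'E'
from h import *
settle()
E
```

```text
t 22.25 tcp [499.7 347.2 107.8] yaw 99.3 F [ 0.2 -0.4  0.7] op 0.446
```

Call:
jog_arm([
  [[0, 0, 0, 0, 0, 0], [0, 0, 0, 0, 0, 0], [0, 0, 0, 0, 0, 0], [0, 0, 0, 0, 0, 0], [0, 0, 0, 0, 0, 0]],
], grip=75)

```text
clock: 22.67
tool_pos: [0.4996, 0.3471, 0.1077]
tcp_rot: [0.458, -0.458, -0.539, 0.539]
ft_force: [0.5, -0.6, -0.7]
opening: 0.736
```

Call:
jog_arm([
  [[0, -0.02, 0, 0, 0, 0], [0, -0.05, 0, 0, 0, 0], [0, -0.08, 0, 0, 0, 0], [0, -0.12, 0, 0, 0, 0], [0, -0.14, 0, 0, 0, 0]],
])

```text
clock: 23.08
tool_pos: [0.5004, 0.3476, 0.2522]
tcp_rot: [-0.457, 0.458, 0.54, -0.537]
ft_force: [-0.1, -0.2, -0.0]
opening: 0.75
```

```bash
python3 - <<'E'
from h import *
settle();plan((590,120,250,102.3))
E
```

```text
t 23.3333 tcp [499.2 346.9 246.5] yaw 99.3 F [ 1.2 -0.1 -0.3] op 0.751
[-0.1193, -0.0017, -0.0265, -0.0008, -0.026, -0.0003]
[-0.1199, -0.0017, -0.0233, -0.0008, -0.026, -0.0003]
--
```

Call:
jog_arm([
  [[-0.119, 0, -0.0265, 0, -0.026, 0], [-0.119, 0, -0.0265, 0, -0.026, 0], [-0.119, 0, -0.0265, 0, -0.026, 0], [-0.119, 0, -0.0265, 0, -0.026, 0], [-0.119, 0, -0.0265, 0, -0.026, 0]],
])

```text
clock: 23.75
tool_pos: [0.5451, 0.2323, 0.2461]
tcp_rot: [0.452, -0.451, -0.543, 0.545]
ft_force: [-0.8, 0.4, -0.3]
opening: 0.755
```

Call:
jog_arm([
  [[-0.12, 0, -0.023, 0, -0.026, 0], [-0.12, 0, -0.023, 0, -0.026, 0], [-0.12, 0, -0.023, 0, -0.026, 0], [-0.12, 0, -0.023, 0, -0.026, 0], [-0.12, 0, -0.023, 0, -0.026, 0]],
], grip=100)

```text
clock: 24.17
tool_pos: [0.59, 0.12, 0.2465]
tcp_rot: [0.445, -0.443, -0.55, 0.551]
ft_force: [0.3, 0.4, 0.0]
opening: 0.996
```

```bash
python3 - <<'E'
from h import *
settle();c=get_calibration('wrist');im=capture('wrist');cv2.imwrite('pics/w6.png',im[:,:,::-1]);np.save('w6.npy',c,allow_pickle=True)
q=proj(c,[[.500,.347,.138]])[0].astype(int);print(q)
b=blob(im,(20,120,90),(35,255,255));print('pot',cv2.minEnclosingCircle((cast(c,b,.138)*1000).astype(np.float32)))
b=blob(im,(0,0,130),(179,70,255),(max(q[0]-60,0),max(q[1]-60,0),q[0]+60,q[1]+60));print('tub',cv2.minEnclosingCircle((cast(c,b,.102)*1000).astype(np.float32)))
b=blob(im,(105,120,100),(128,255,255));print('blue',rect(c,b,.042),cv2.boundingRect(b))
plan((556.5,-9.5,120,102.3))
E
```

```text
t 24.4167 tcp [589.6 121.9 247.5] yaw 102.4 F [-0.3  0.6 -0.4] op 0.996
[565 156]
pot ((501.8576354980469, 344.627685546875), 22.28330421447754)
tub ((500.7387390136719, 345.7276611328125), 29.456571578979492)
blue [556.7  -8.8 118.5  62.2  12.4] (189, 82, 57, 99)
[-0.121, 0.1276, 0.0606, -0.0002, 0.0016, 0.0001]
--
```

View pics/w6.png

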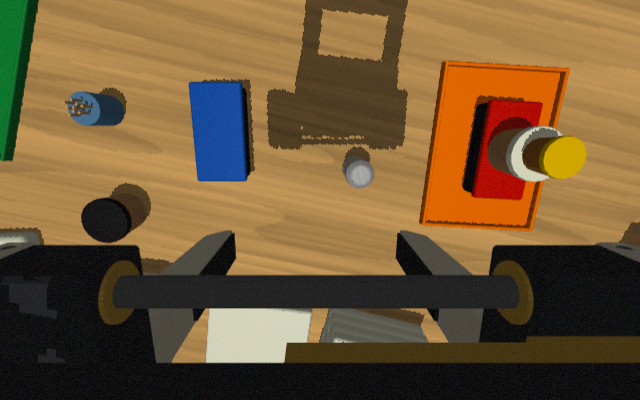

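```bash
python3 - <<'E'
from h import *
c=np.load('w6.npy',allow_pickle=True).item();im=cv2.imread('pics/w6.png')[:,:,::-1].copy()
b=blob(im,(0,0,0),(179,255,48),(75,190,135,243));print('black',cv2.minEnclosingCircle((cast(c,b,.055)*1000).astype(np.float32)),cv2.boundingRect(b))
E
```

```text
black ((695.0928344726562, -129.93299865722656), 32.05385208129883) (82, 198, 50, 44)
```

Call:
jog_arm([
  [[-0.121, 0.05, 0.06, 0, 0.0016, 0], [-0.121, 0.09, 0.06, 0, 0.0016, 0], [-0.121, 0.12, 0.06, 0, 0.0016, 0], [-0.121, 0.1276, 0.06, 0, 0.0016, 0], [-0.121, 0.1276, 0.06, 0, 0.0016, 0]],
])

```text
clock: 24.88
tool_pos: [0.5553, -0.0117, 0.1173]
tcp_rot: [0.445, -0.443, -0.55, 0.551]
ft_force: [-0.2, -0.2, -0.4]
opening: 1.001
```

```bash
python3 - <<'E'
from h import *
settle();plan((556.6,-9.3,11,102.3))
E
```

```text
t 25.1333 tcp [558.3  -9.6 121.5] yaw 102.2 F [ 0.1  0.1 -0.1] op 1.002
[0.0007, 0.1105, 0.0018, 0.0019, -0.0009, -0.0004]
--
```

Call:
jog_arm([
  [[0.0007, 0.03, 0.0018, 0, 0, 0], [0.0007, 0.065, 0.0018, 0, 0, 0], [0.0007, 0.09, 0.0018, 0, 0, 0], [0.0007, 0.105, 0.0018, 0, 0, 0], [0.0007, 0.109, 0.0018, 0, 0, 0]],
])

```text
clock: 25.55
tool_pos: [0.5553, -0.0091, 0.0101]
tcp_rot: [0.444, -0.443, -0.55, 0.551]
ft_force: [-0.7, -0.9, 0.0]
opening: 0.996
```

Call:
jog_arm([
  [[0, 0, 0, 0, 0, 0], [0, 0, 0, 0, 0, 0], [0, 0, 0, 0, 0, 0], [0, 0, 0, 0, 0, 0]],
])

```text
clock: 25.88
tool_pos: [0.5563, -0.0102, 0.0126]
tcp_rot: [-0.443, 0.445, 0.551, -0.55]
ft_force: [-0.9, -0.1, 0.4]
opening: 0.999
```

Call:
jog_arm([
  [[0, 0, 0, 0, 0, 0], [0, 0, 0, 0, 0, 0], [0, 0, 0, 0, 0, 0], [0, 0, 0, 0, 0, 0], [0, 0, 0, 0, 0, 0]],
], grip=50, force=30)

```text
clock: 26.3
tool_pos: [0.5554, -0.0103, 0.0112]
tcp_rot: [-0.444, 0.444, 0.55, -0.55]
ft_force: [0.5, -0.2, 0.0]
opening: 0.692
```

Call:
jog_arm([
  [[0, 0, 0, 0, 0, 0], [0, 0, 0, 0, 0, 0], [0, 0, 0, 0, 0, 0], [0, 0, 0, 0, 0, 0]],
])

```text
clock: 26.63
tool_pos: [0.5554, -0.0103, 0.0112]
tcp_rot: [0.444, -0.444, -0.55, 0.55]
ft_force: [-0.8, -0.4, 1.1]
opening: 0.684
```

Call:
jog_arm([
  [[0, -0.02, 0, 0, 0, 0], [0, -0.05, 0, 0, 0, 0], [0, -0.08, 0, 0, 0, 0], [0, -0.11, 0, 0, 0, 0], [0, -0.12, 0, 0, 0, 0]],
])

```text
clock: 27.05
tool_pos: [0.5568, -0.0104, 0.1347]
tcp_rot: [-0.443, 0.445, 0.551, -0.549]
ft_force: [0.6, -0.8, -2.6]
opening: 0.686
```

```bash
python3 - <<'E'
from h import *
settle();c=get_calibration('wrist');im=capture('wrist');cv2.imwrite('pics/w7.png',im[:,:,::-1])
b=blob(im,(50,100,30),(85,255,255));print('green',rect(c,b,.014),cv2.boundingRect(b))
plan((537,-180,130,100))
E
```

```text
t 27.3 tcp [554.3 -10.2 129.1] yaw 102.2 F [ 0.8 -0.2 -2.9] op 0.687
green [ 547.2 -300.3  217.3   61.3   -9.3] (0, 0, 72, 235)
[-0.1623, -0.0009, 0.0528, -0.0032, 0.0384, 0.001]
--
```

```bash
python3 - <<'E'
from h import *
plan((625,-170,230,90))
E
```

```text
[-0.0855, -0.0506, -0.0175, -0.0016, 0.1065, 0.0003]
[-0.0832, -0.0505, -0.0266, -0.0016, 0.1065, 0.0003]
--
```

Call:
jog_arm([
  [[-0.015, -0.01, -0.003, 0, 0.02, 0], [-0.035, -0.02, -0.007, 0, 0.043, 0], [-0.052, -0.03, -0.01, 0, 0.065, 0], [-0.07, -0.04, -0.014, 0, 0.088, 0], [-0.0855, -0.05, -0.0175, 0, 0.1065, 0]],
])

```text
clock: 27.77
tool_pos: [0.5903, -0.0911, 0.1798]
tcp_rot: [0.474, -0.472, -0.525, 0.526]
ft_force: [0.5, -0.4, -3.6]
opening: 0.686
```

Call:
jog_arm([
  [[-0.018, -0.01, -0.006, 0, 0.022, 0], [-0.036, -0.02, -0.012, 0, 0.044, 0], [-0.054, -0.03, -0.017, 0, 0.066, 0], [-0.07, -0.042, -0.022, 0, 0.09, 0], [-0.083, -0.05, -0.0266, 0, 0.1065, 0]],
])

```text
clock: 28.18
tool_pos: [0.6259, -0.171, 0.2301]
tcp_rot: [0.501, -0.5, -0.499, 0.5]
ft_force: [-0.6, 0.2, -3.4]
opening: 0.685
```

```bash
python3 - <<'E'
from h import *
settle();c=get_calibration('wrist');im=capture('wrist');cv2.imwrite('pics/w8.png',im[:,:,::-1]);np.save('w8.npy',c,allow_pickle=True)
b=blob(im,(50,100,30),(85,255,255));print('green',rect(c,b,.014),cv2.boundingRect(b))
plan((538,-361,120,80.7))
E
```

```text
t 28.4333 tcp [ 625.1 -169.1  229.3] yaw 90.0 F [ 0.   0.  -3.3] op 0.685
green [ 538.6 -357.6  217.4  161.7   -9.4] (99, 5, 139, 200)
[-0.0961, 0.0548, 0.0435, -0.0012, 0.0816, 0.0004]
[-0.0993, 0.0548, 0.0356, -0.0012, 0.0816, 0.0004]
--
```

View pics/w8.png

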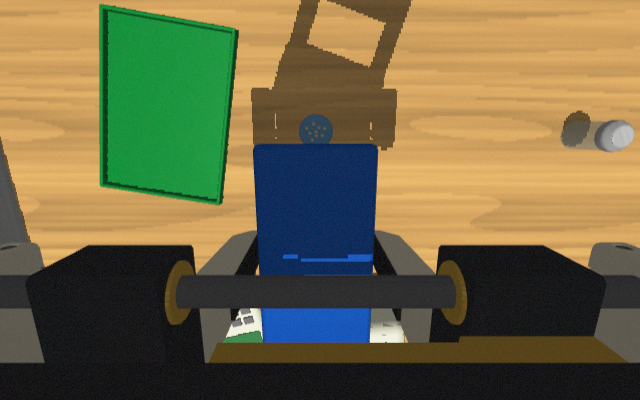

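Call:
jog_arm([
  [[-0.016, 0.009, 0.007, 0, 0.014, 0], [-0.036, 0.02, 0.016, 0, 0.03, 0], [-0.056, 0.03, 0.025, 0, 0.048, 0], [-0.076, 0.042, 0.034, 0, 0.065, 0], [-0.096, 0.055, 0.0435, 0, 0.0816, 0]],
])

```text
clock: 28.9
tool_pos: [0.5817, -0.2657, 0.1752]
tcp_rot: [0.52, -0.52, -0.479, 0.479]
ft_force: [-0.3, -0.1, -2.9]
opening: 0.687
```

Call:
jog_arm([
  [[-0.022, 0.012, 0.008, 0, 0.018, 0], [-0.044, 0.024, 0.016, 0, 0.036, 0], [-0.066, 0.036, 0.024, 0, 0.054, 0], [-0.085, 0.047, 0.031, 0, 0.07, 0], [-0.098, 0.055, 0.0356, 0, 0.0816, 0]],
])

```text
clock: 29.32
tool_pos: [0.5375, -0.361, 0.1194]
tcp_rot: [0.54, -0.539, -0.457, 0.458]
ft_force: [-0.1, -0.6, -2.3]
opening: 0.685
```

```bash
python3 - <<'E'
from h import *
settle();plan((537,-359.5,40,80.7))
E
```

```text
t 29.5667 tcp [ 539.5 -359.7  121.5] yaw 80.7 F [-0.1  0.4 -3.2] op 0.688
[-0.0002, 0.0815, 0.0025, 0.0004, 0.0002, 0.0001]
--
```

Call:
jog_arm([
  [[0, 0.02, 0.0025, 0, 0, 0], [0, 0.045, 0.0025, 0, 0, 0], [0, 0.065, 0.0025, 0, 0, 0], [0, 0.08, 0.0025, 0, 0, 0], [0, 0.0815, 0.0025, 0, 0, 0]],
])

```text
clock: 29.98
tool_pos: [0.5359, -0.3582, 0.0374]
tcp_rot: [0.54, -0.537, -0.458, 0.458]
ft_force: [-0.3, -0.2, -3.5]
opening: 0.686
```

```bash
python3 - <<'E'
from h import *
settle();plan((537,-359.5,16.2,80.7))
E
```

```text
t 30.2333 tcp [ 537.3 -360.4   41.3] yaw 80.7 F [ 0.3  0.9 -2.4] op 0.687
[0.0009, 0.0251, 0.0005, 0.0021, -0.0003, -0.0012]
--
```

Call:
jog_arm([
  [[0.0009, 0.006, 0.0005, 0, 0, 0], [0.0009, 0.012, 0.0005, 0, 0, 0], [0.0009, 0.018, 0.0005, 0, 0, 0], [0.0009, 0.022, 0.0005, 0, 0, 0], [0.0009, 0.0245, 0.0005, 0, 0, 0]],
])

```text
clock: 30.65
tool_pos: [0.5358, -0.359, 0.0159]
tcp_rot: [0.54, -0.539, -0.458, 0.458]
ft_force: [-13.0, 10.2, 37.1]
opening: 0.683
```

```bash
python3 - <<'E'
from h import *
settle()
E
```

```text
t 30.9 tcp [ 535.8 -359.    16. ] yaw 80.7 F [-6.3  4.1 10.4] op 0.681
```

Call:
jog_arm([
  [[0, 0, 0, 0, 0, 0], [0, 0, 0, 0, 0, 0], [0, 0, 0, 0, 0, 0], [0, 0, 0, 0, 0, 0], [0, 0, 0, 0, 0, 0]],
], grip=90)

```text
clock: 31.32
tool_pos: [0.5361, -0.3593, 0.015]
tcp_rot: [0.539, -0.539, -0.458, 0.458]
ft_force: [0.1, -0.0, 0.2]
opening: 0.896
```

Call:
jog_arm([
  [[0, -0.02, 0, 0, 0, 0], [0, -0.06, 0, 0, 0, 0], [0, -0.1, 0, 0, 0, 0], [0, -0.14, 0, 0, 0, 0], [0, -0.17, 0, 0, 0, 0]],
])

```text
clock: 31.73
tool_pos: [0.5365, -0.3596, 0.1887]
tcp_rot: [-0.538, 0.54, 0.458, -0.457]
ft_force: [0.2, -0.5, 0.5]
opening: 0.9
```

```bash
python3 - <<'E'
from h import *
settle();plan((625,-190,230,90))
E
```

```text
t 31.9833 tcp [ 535.6 -358.9  184.1] yaw 80.7 F [-0.5  1.1  0.9] op 0.9
[0.0906, -0.0229, -0.0303, -0.0006, -0.0816, 0.0004]
[0.0878, -0.0229, -0.0376, -0.0006, -0.0816, 0.0004]
--
```

Call:
jog_arm([
  [[0.0906, -0.023, -0.03, 0, -0.0816, 0], [0.0906, -0.023, -0.03, 0, -0.0816, 0], [0.0906, -0.023, -0.03, 0, -0.0816, 0], [0.0906, -0.023, -0.03, 0, -0.0816, 0], [0.0906, -0.023, -0.03, 0, -0.0816, 0]],
])

```text
clock: 32.4
tool_pos: [0.5801, -0.2742, 0.2066]
tcp_rot: [0.52, -0.519, -0.479, 0.48]
ft_force: [0.0, -0.5, -0.1]
opening: 0.902
```

Call:
jog_arm([
  [[0.088, -0.023, -0.0376, 0, -0.0816, 0], [0.088, -0.023, -0.0376, 0, -0.0816, 0], [0.088, -0.023, -0.0376, 0, -0.0816, 0], [0.088, -0.023, -0.0376, 0, -0.0816, 0], [0.088, -0.023, -0.0376, 0, -0.0816, 0]],
], grip=100)

```text
clock: 32.82
tool_pos: [0.6245, -0.1908, 0.23]
tcp_rot: [0.5, -0.5, -0.5, 0.5]
ft_force: [0.1, -0.9, 0.3]
opening: 1.0
```

```bash
python3 - <<'E'
from h import *
settle();c=get_calibration('wrist');im=capture('wrist');cv2.imwrite('pics/w9.png',im[:,:,::-1]);np.save('w9.npy',c,allow_pickle=True)
b=blob(im,(50,100,30),(85,255,255));print('green',rect(c,b,.014),cv2.boundingRect(b))
b=blob(im,(105,120,80),(128,255,255),(90,5,250,210));print('blue',rect(c,b,.047),cv2.boundingRect(b))
print(proj(c,[[.695,-.133,.055]]))
plan((695,-133,120,90))
E
```

```text
t 33.0667 tcp [ 624.3 -191.4  230.6] yaw 89.9 F [ 0.5 -0.3  1.3] op 1.0
green [ 538.6 -358.   217.4  161.1   -9.5] (118, 6, 138, 199)
blue [ 537.6 -357.4  119.7   62.9   -9.2] (143, 51, 59, 115)
[[362.21619963 240.56004388]]
[0.0582, 0.1107, -0.0705, -0.0006, -0.0014, 0.0001]
--
```

View pics/w9.png

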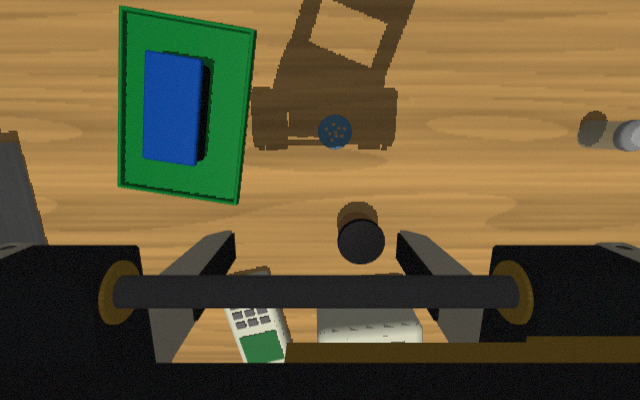

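```bash
python3 - <<'E'
from h import *
c=np.load('w9.npy',allow_pickle=True).item();im=cv2.imread('pics/w9.png')[:,:,::-1].copy()
b=blob(im,(0,0,0),(179,255,50),(325,205,395,270));print('black',cv2.minEnclosingCircle((cast(c,b,.055)*1000).astype(np.float32)),cv2.boundingRect(b),cast(c,[(361,242)],.055))
plan((695,-134,120,90))
E
```

```text
black ((695.79052734375, -135.16744995117188), 30.30841827392578) (338, 218, 47, 46) [[ 0.69690804 -0.13445706]]
[0.0572, 0.1107, -0.0705, -0.0006, -0.0014, 0.0001]
--
```

Call:
jog_arm([
  [[0.057, 0.03, -0.07, 0, 0, 0], [0.057, 0.07, -0.07, 0, 0, 0], [0.057, 0.1, -0.07, 0, 0, 0], [0.057, 0.11, -0.07, 0, 0, 0], [0.057, 0.11, -0.07, 0, 0, 0]],
])

```text
clock: 33.53
tool_pos: [0.6926, -0.1316, 0.1142]
tcp_rot: [0.503, -0.497, -0.498, 0.502]
ft_force: [-1.1, 0.2, -0.8]
opening: 1.0
```

```bash
python3 - <<'E'
from h import *
settle();plan((696,-134.5,24,90))
E
```

```text
t 33.7833 tcp [ 695.8 -134.2  124. ] yaw 89.9 F [-0.5 -0.7  0.5] op 0.999
[-0.0002, 0.1, 0.0001, 0.0037, -0.001, -0.0011]
--
```

Call:
jog_arm([
  [[0, 0.03, 0, 0, 0, 0], [0, 0.06, 0, 0, 0, 0], [0, 0.08, 0, 0, 0, 0], [0, 0.096, 0, 0, 0, 0], [0, 0.099, 0, 0, 0, 0]],
])

```text
clock: 34.2
tool_pos: [0.6941, -0.1335, 0.0211]
tcp_rot: [0.501, -0.5, -0.5, 0.5]
ft_force: [-1.1, -0.1, -0.1]
opening: 1.001
```

Call:
jog_arm([
  [[0, 0, 0, 0, 0, 0], [0, 0, 0, 0, 0, 0], [0, 0, 0, 0, 0, 0], [0, 0, 0, 0, 0, 0]],
])

```text
clock: 34.53
tool_pos: [0.6958, -0.1334, 0.0238]
tcp_rot: [-0.499, 0.501, 0.5, -0.5]
ft_force: [-0.7, -0.3, 0.2]
opening: 1.001
```

Call:
jog_arm([
  [[0, 0, 0, 0, 0, 0], [0, 0, 0, 0, 0, 0], [0, 0, 0, 0, 0, 0], [0, 0, 0, 0, 0, 0], [0, 0, 0, 0, 0, 0]],
], grip=50, force=20)

```text
clock: 34.95
tool_pos: [0.695, -0.1331, 0.0221]
tcp_rot: [0.5, -0.5, -0.5, 0.5]
ft_force: [-0.1, 0.6, -0.8]
opening: 0.692
```

Call:
jog_arm([
  [[0, 0, 0, 0, 0, 0], [0, 0, 0, 0, 0, 0], [0, 0, 0, 0, 0, 0], [0, 0, 0, 0, 0, 0], [0, 0, 0, 0, 0, 0]],
])

```text
clock: 35.37
tool_pos: [0.695, -0.1331, 0.0222]
tcp_rot: [0.5, -0.5, -0.5, 0.5]
ft_force: [0.1, -0.9, -0.1]
opening: 0.638
```

Call:
jog_arm([
  [[0, -0.02, 0, 0, 0, 0], [0, -0.05, 0, 0, 0, 0], [0, -0.08, 0, 0, 0, 0], [0, -0.11, 0, 0, 0, 0], [0, -0.125, 0, 0, 0, 0]],
])

```text
clock: 35.78
tool_pos: [0.696, -0.1332, 0.1509]
tcp_rot: [-0.499, 0.501, 0.501, -0.499]
ft_force: [1.0, -0.1, -1.6]
opening: 0.639
```

```bash
python3 - <<'E'
from h import *
settle();plan((537,-359,145,80.7))
E
```

```text
t 36.0333 tcp [ 694.1 -132.8  145.1] yaw 90.0 F [-0.6  0.4 -2.6] op 0.638
[-0.1131, 0.0002, 0.0785, -0.0014, 0.0812, 0.0003]
[-0.1191, 0.0001, 0.0691, -0.0014, 0.0812, 0.0003]
--
```

Call:
jog_arm([
  [[-0.015, 0, 0.01, 0, 0.01, 0], [-0.038, 0, 0.026, 0, 0.027, 0], [-0.062, 0, 0.043, 0, 0.045, 0], [-0.087, 0, 0.06, 0, 0.063, 0], [-0.113, 0, 0.0785, 0, 0.0812, 0]],
])

```text
clock: 36.45
tool_pos: [0.6146, -0.247, 0.1453]
tcp_rot: [0.521, -0.519, -0.479, 0.479]
ft_force: [0.6, -0.1, -1.8]
opening: 0.64
```

Call:
jog_arm([
  [[-0.027, 0, 0.016, 0, 0.018, 0], [-0.055, 0, 0.032, 0, 0.036, 0], [-0.083, 0, 0.048, 0, 0.055, 0], [-0.107, 0, 0.062, 0, 0.071, 0], [-0.119, 0, 0.069, 0, 0.0812, 0]],
])

```text
clock: 36.87
tool_pos: [0.5351, -0.3615, 0.1455]
tcp_rot: [0.541, -0.539, -0.456, 0.457]
ft_force: [0.1, -0.5, -2.2]
opening: 0.64
```

```bash
python3 - <<'E'
from h import *
settle();plan((536.7,-359,80,80.7))
E
```

```text
t 37.1167 tcp [ 538.3 -358.2  146.4] yaw 80.7 F [ 0.7  0.  -2.4] op 0.64
[-0.0011, 0.0664, 0.0014, -0.0008, 0.0005, 0.0008]
--
```

Call:
jog_arm([
  [[-0.001, 0.02, 0.0014, 0, 0, 0], [-0.001, 0.04, 0.0014, 0, 0, 0], [-0.001, 0.056, 0.0014, 0, 0, 0], [-0.001, 0.066, 0.0014, 0, 0, 0], [-0.001, 0.066, 0.0014, 0, 0, 0]],
])

```text
clock: 37.53
tool_pos: [0.5362, -0.3581, 0.0788]
tcp_rot: [0.54, -0.537, -0.458, 0.458]
ft_force: [0.1, -0.2, -2.4]
opening: 0.64
```

```bash
python3 - <<'E'
from h import *
settle();plan((536.7,-359,69.7,80.7))
E
```

```text
t 37.7833 tcp [ 537.2 -360.1   82.3] yaw 80.7 F [-0.2  0.3 -2.9] op 0.641
[0.001, 0.0126, 0.0007, 0.0016, 0.0002, -0.0008]
--
```

Call:
jog_arm([
  [[0.001, 0.003, 0.0007, 0, 0, 0], [0.001, 0.006, 0.0007, 0, 0, 0], [0.001, 0.009, 0.0007, 0, 0, 0], [0.001, 0.0115, 0.0007, 0, 0, 0], [0.001, 0.012, 0.0007, 0, 0, 0]],
])

```text
clock: 38.2
tool_pos: [0.5359, -0.3588, 0.0689]
tcp_rot: [0.539, -0.539, -0.458, 0.458]
ft_force: [-0.4, 0.5, 2.0]
opening: 0.638
```

```bash
python3 - <<'E'
from h import *
settle()
E
```

```text
t 38.45 tcp [ 536.  -358.7   69.1] yaw 80.7 F [ 0.1 -0.4 -1.8] op 0.638
```

Call:
jog_arm([
  [[0, 0.0005, 0, 0, 0, 0], [0, 0.001, 0, 0, 0, 0], [0, 0.001, 0, 0, 0, 0], [0, 0.001, 0, 0, 0, 0]],
])

```text
clock: 38.78
tool_pos: [0.5361, -0.3588, 0.0689]
tcp_rot: [-0.539, 0.539, 0.458, -0.458]
ft_force: [-2.5, 2.9, 4.7]
opening: 0.642
```

Call:
jog_arm([
  [[0, 0, 0, 0, 0, 0], [0, 0, 0, 0, 0, 0], [0, 0, 0, 0, 0, 0], [0, 0, 0, 0, 0, 0], [0, 0, 0, 0, 0, 0]],
], grip=90)

```text
clock: 39.2
tool_pos: [0.536, -0.3587, 0.068]
tcp_rot: [0.539, -0.539, -0.458, 0.458]
ft_force: [-0.2, 0.3, 0.0]
opening: 0.888
```

Call:
jog_arm([
  [[0, -0.02, 0, 0, 0, 0], [0, -0.05, 0, 0, 0, 0], [0, -0.08, 0, 0, 0, 0], [0, -0.12, 0, 0, 0, 0], [0, -0.15, 0, 0, 0, 0]],
])

```text
clock: 39.62
tool_pos: [0.5362, -0.3589, 0.221]
tcp_rot: [-0.538, 0.539, 0.458, -0.458]
ft_force: [0.1, -0.2, -0.9]
opening: 0.903
```

```bash
python3 - <<'E'
from h import *
settle();plan((590,-190,240,90))
E
```

```text
t 39.8667 tcp [ 535.7 -358.5  217.1] yaw 80.7 F [-0.5 -0.4 -0.6] op 0.898
[0.175, -0.0228, -0.0264, -0.0011, -0.1624, 0.0007]
--
```

Call:
jog_arm([
  [[0.175, -0.023, -0.026, 0, -0.16, 0], [0.175, -0.023, -0.026, 0, -0.16, 0], [0.175, -0.023, -0.026, 0, -0.16, 0], [0.175, -0.023, -0.026, 0, -0.16, 0], [0.175, -0.023, -0.026, 0, -0.16, 0]],
])

```text
clock: 40.28
tool_pos: [0.5908, -0.1854, 0.2402]
tcp_rot: [0.501, -0.499, -0.5, 0.5]
ft_force: [-1.1, 0.1, 0.0]
opening: 0.9
```

```bash
python3 - <<'E'
from h import *
settle();c=get_calibration('wrist');im=capture('wrist')
b=blob(im,(50,100,30),(85,255,255));print('green',rect(c,b,.014))
q=proj(c,[[.537,-.359,.102]])[0].astype(int);print(q)
b=blob(im,(0,0,0),(179,255,50),(max(q[0]-40,0),max(0,q[1]-40),q[0]+35,q[1]+40));print('black',cv2.minEnclosingCircle((cast(c,b,.102)*1000).astype(np.float32)))
b=blob(im,(105,120,60),(128,255,255),(max(q[0]-90,0),0,q[0]+100,q[1]+100));print('blue',rect(c,b,.047))
s=capture('scene');d=capture('side');cv2.imwrite('pics/f.png',np.vstack([np.hstack([im[:,:400],d[:,200:600]])[:300],np.hstack([s[100:300,120:520],d[100:300,100:500]])])[:,:,::-1])
E
```

```text
t 40.5333 tcp [ 589.3 -191.3  240. ] yaw 89.8 F [ 0.2 -0.1  0.4] op 0.899
green [ 538.3 -358.   217.6  161.1   -9.4]
[153 142]
black ((540.7437744140625, -356.77203369140625), 32.28571701049805)
blue [ 537.4 -356.5  119.7   64.    -8.9]
```

View pics/f.png

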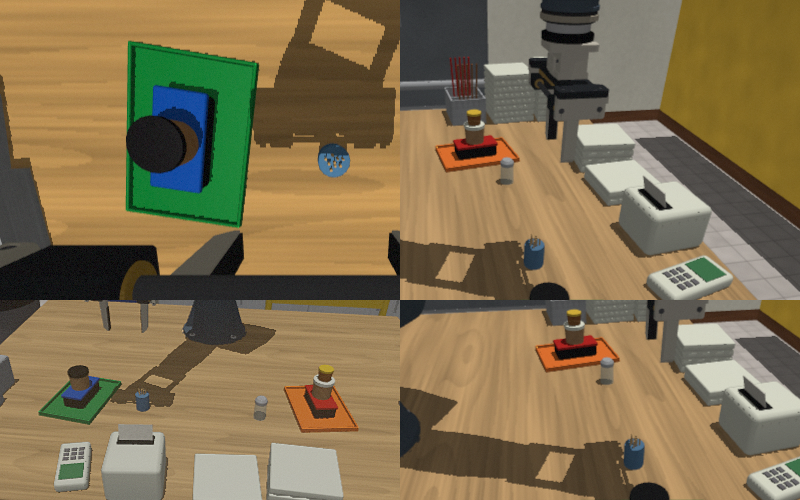

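```bash
python3 -c "
from cell import *
print(close_job(), sense()['clock'])"
```

```text
the job is handed in; nothing more can be done
the job is handed in; nothing more can be done
```

Both orders are made up and handed in at about 41 s on the clock. The red box, white tub and sauce pot are stacked on the orange tray, and the blue box and black tub on the green tray.

**Orange tray:** close wrist views showed the box within about 1 mm of the tray centre. The tub was about 2 mm off the box centre and the pot about 1.5 mm off the tub.

**Green tray:** the box measured about 1–2 mm from the tray centre, and its lengthways direction was within 1° of the tray's. The black tub measured about 3 mm off the box centre. That fit gave a radius of 32 mm instead of 30, so its mask probably took in some shadow.

**Last pictures:** both stacks stood upright and released, with the gripper clear. The salt shaker and toothpick cup were standing where they had been.

**Discrepancies:**
- The cameras disagreed by up to about 7 mm on far objects; I worked from the wrist camera and the settled tool position.
- Setting down the blue box gave a brief wrist reading of about 37 N upward (about 41 N in all). That is well under the 120 N wrist limit. It was the held box pressing on the tray, not the gripper body.

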